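Back off a knurled lens retaining ring by two turns

TASK

Of the two lens mounts, loosen the knurled retaining ring of the wider one: with a fingertip against the outside of its rim, roll the ring counter-clockwise (seen from above) until the dark mark on it has come round to the mount's index post for the second time, and leave it lined up there. Do not straddle or grip the ring, do not touch the glass, do not turn the smaller mount's ring, do not lift or shift the beaker, dish and bottle standing by, and take the hand away at the end.

Things in the scene. Friction and masses are not known exactly. Their poses are not given: they have to be found in the camera images.
- wide_mount: The wider lens mount, screwed down: round dark foot (124 mm diameter, 9 mm thick), column, and on top the knurled aluminium ring: outer diameter 92 mm over 40 fine upright ribs, bore 60 mm, spanning 52 to 70 mm above the worktop at joint value 0. Origin: centre of the foot's underside, on the worktop and the ring's axis (z up); its own -x points to the index post.
- wide_mount_ring (a joint): Turn of the wide ring, rad: 0 = screwed home, mark at the post; grows counter-clockwise from above (loosening); mark at the post again at 6.283 (first time) and 12.566 (second). Starts at 0.3 to 1.5. Rises 2 mm a turn on its thread; stop at 20. Friction 0.05 N m (1 N at the rim), no spring, hardly coasts: a fingertip pressed on the rim with 3 to 15 N and moved along it carries it.
- wide_mount_mark (a point): The mark on the wide ring: a dark line 6 mm wide across the ring's flat top and down its rim; this point lies on the top face, 42 mm from the axis.
- wide_mount_index (a point): Top of the wide mount's index post, a fixed bright steel post 9 x 7 mm just outside the rim, 52 mm from the axis and 42 mm above the worktop, 10 mm below the ring's underside. Nothing else of the mount outside the rim is higher.
- wide_mount_glass: The lens in its black cell in the middle of the wide ring, 52 mm diameter, its top about level with the ring's top when screwed home (68 to 71 mm above the worktop). Not to be touched. Origin on the axis, 52 mm above the worktop.
- small_mount: The smaller lens mount, likewise screwed down: foot 90 mm diameter, knurled ring 58 mm diameter spanning 36 to 50 mm above the worktop. Origin: centre of the foot's underside.
- small_mount_mark (a point): The mark on the smaller ring's top, 25 mm from its axis. This ring is to be left as it is.
- beaker: Loose clear beaker, 44 mm diameter, 58 mm high; origin at the centre of its underside. Leave alone.
- dish: Loose clear petri dish, 56 mm diameter, 14 mm high; origin at the centre of its underside. Leave alone.
- bottle: Loose brown dropper bottle, 32 mm diameter, 93 mm high; origin at the centre of its underside. Leave alone.

How it is judged:
By the outcome, as a careful person would: the job done as asked, in the order asked, and still so for the second after the job is handed in, with the robot touching nothing.
It also fails if it takes over 69 s, if anything falls off the work surface, if the arm or the gripper's body presses on something with over 40 N, if the wrist force passes 120 N, or if a joint passes its speed limit or range.

ROBOT

A 6-joint arm with a two-finger parallel gripper is mounted at the origin on a cart in front of the work surface, level with it; the furniture and walls round the work are solid. World frame = base frame: x ahead of the robot, y to its left, z up, the work surface at z = 0. Lengths are in m, angles in rad, forces in N, time in s.
With the tool pointing down it reaches from about 0.325 to 0.9 m from the base axis. Payload 6.1 kg.
Tool frame: the origin (TCP) lies midway between the tips of the shut fingers; the grasp point (between the pads) lies 19 mm behind it; z points along the fingers, y is the line along which they close (so a half turn about z gives the same grasp; the last joint's range is limited). The gripper opens to 85 mm and grips with 20 to 120 N. Pads are 22 mm wide; open, the fingers measure 114 mm over their backs; the gripper's body (76 mm by 85 mm) begins 54 mm behind the grasp point. The pads swing forward as they close: fully open they stand 13 mm farther back than shut.
Start: joints at [1.163, 0.22, 1.526, -0, 1.395, -0.126], TCP at [0.174, 0.6, 0.231] pointing down, gripper open.
Joint ranges: [-2.98, 2.98], [-0.91, 2.08], [0.09, 2.57], [-1.24, 4.39], [0.2, 2.65], [-2.68, 2.68]. Speed limits (rad/s): [2.57, 2.57, 3.01, 3.14, 3.14, 3.14].

INTERFACE

Orientations are given as [roll, pitch, yaw] about the fixed x, y, z axes, in that order (R = Rz(yaw) Ry(pitch) Rx(roll)).
In Python, from plant import movep, move_l, set_joints, gripper_to, hold, inverse_kinematics, observe, get_image, get_calibration, Unreachable, job_done gives the robot as it stands. Calls block until the motion is done:
- movep(position, orientation): joint-space move of the TCP to a pose.
- move_l(position, feed=0.15, rotation=None, max_force=None): straight line of the TCP; rotation=None keeps the orientation; feed is the mean speed in m/s. With max_force (N) it stops when the force on the tool has changed by that much, and returns True; else False.
- set_joints(angles): joint-space move.
- gripper_to(opening, f_grip=None): finger opening in m; f_grip is the grip in N (None keeps the last); returns when the fingers have stopped.
- hold(seconds).
- inverse_kinematics(position, orientation): joint angles nearest the present ones, or None.
- observe(): the state.
- get_image(name): name is "scene" or "top" or "wrist"; returns (picture, depth): 384x512x3 uint8, red, green, blue; 384x512 float32, m along the optical axis (not along the pixel's ray), 0 where there is no reading.
- get_calibration(name): a dict with "intrinsics" (3x3 intrinsics, pixels), "world_from_camera" (4x4, takes a point from camera to world coordinates). Camera axes: x right, y down, z forward; pixel columns grow to the right and rows downward; lengths in m; the calibration is good to about 2 mm. The wrist camera is an equidistant fisheye: a pixel r from the principal point sees the ray r / f radians off the axis. A picture is of the moment at which its call begins: read the wrist's pose just before it. get_calibration takes no time and is no camera call; for the wrist camera it gives the pose at the moment of the call.
A pose or a line that the arm cannot do raises Unreachable and nothing moves.
- job_done(): hands the job in; it is judged then, once.
The state is a dict: "time_s": time; "q": joint angles; "joint_velocities": joint speeds; "joint_torque": joint torques, N m; "eef_pos": TCP position; "tcp_rot": TCP orientation; "ft_force": force on the tool from outside, world axes, zero at the start; "torque": the same for the moment, N m; "opening": finger opening in m; "grasp_force": force on a finger pad.
Only numpy, scipy, OpenCV 4.12 (cv2) and the standard library are available. Lean on these libraries where they do the work, as an engineer would, in place of code of your own. Each camera call takes 0.05 s, during which the arm holds its last target. There are 200 camera calls.

## Working session

There is one attempt and no reset: what is moved stays moved. The work goes in short steps, each a Python script; the robot and the scene stay as the last script left them, time stands still between calls to the robot, and variables do not carry over. Pictures are saved under pics/ and viewed, at most 10 in all, crops included, and the job is handed in when it is done.

```bash
mkdir -p pics; ls; python3 - <<'E'
from plant import *
import cv2,numpy as np
for n in("top","scene"):
    p,d=get_image(n);cv2.imwrite(f"pics/{n}0.png",cv2.resize(p[:,:,::-1],(800,600),interpolation=cv2.INTER_CUBIC));np.save(n+"_d.npy",d);np.save(n+"_p.npy",p)
    c=get_calibration(n);print(n,c)
o=observe();print(o['time_s'],o['eef_pos'],o['tcp_rot'],o['opening'])
E
```

```text
pics
top {'intrinsics': array([[490.63482934,   0.        , 247.55399505],
       [  0.        , 490.63482934, 189.13321098],
       [  0.        ,   0.        ,   1.        ]]), 'world_from_camera': array([[-0.01840157, -0.99714231,  0.0732707 ,  0.45901776],
       [-0.99980827,  0.01884228,  0.00532804,  0.17409104],
       [-0.0066934 , -0.0731586 , -0.99729786,  1.24462162],
       [ 0.        ,  0.        ,  0.        ,  1.        ]])}
scene {'intrinsics': array([[393.25785193,   0.        , 252.49747048],
       [  0.        , 393.25785193, 190.68173916],
       [  0.        ,   0.        ,   1.        ]]), 'world_from_camera': array([[ 8.97967140e-01, -3.27767120e-01,  2.93638777e-01,
         2.91961854e-01],
       [-4.40061959e-01, -6.69882382e-01,  5.97999220e-01,
        -3.66575294e-01],
       [ 6.98961230e-04, -6.66202905e-01, -7.45770207e-01,
         7.67526112e-01],
       [ 0.00000000e+00,  0.00000000e+00,  0.00000000e+00,
         1.00000000e+00]])}
0.1 [0.1735842  0.59986249 0.23031246] [-3.13988863e+00 -2.18077506e-04  2.85983807e+00] 0.08545111664951668
```

View pics/top0.png

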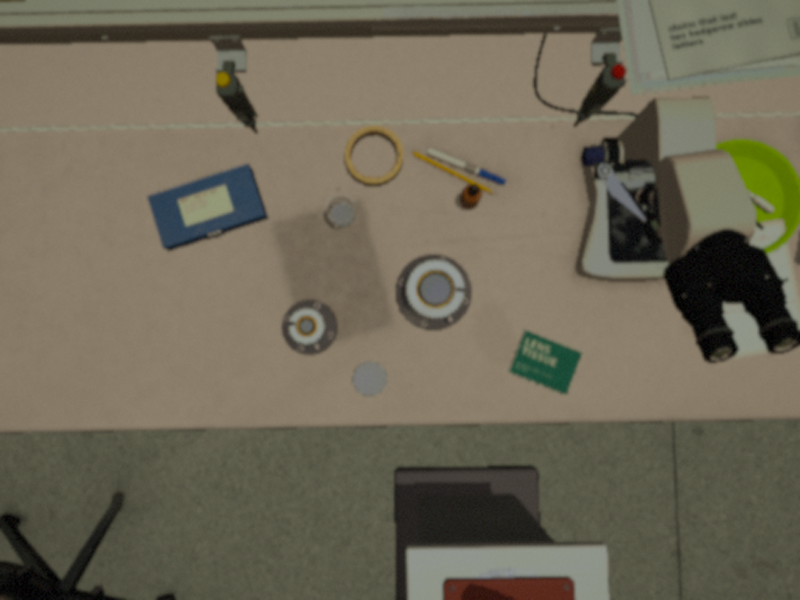

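View pics/scene0.png

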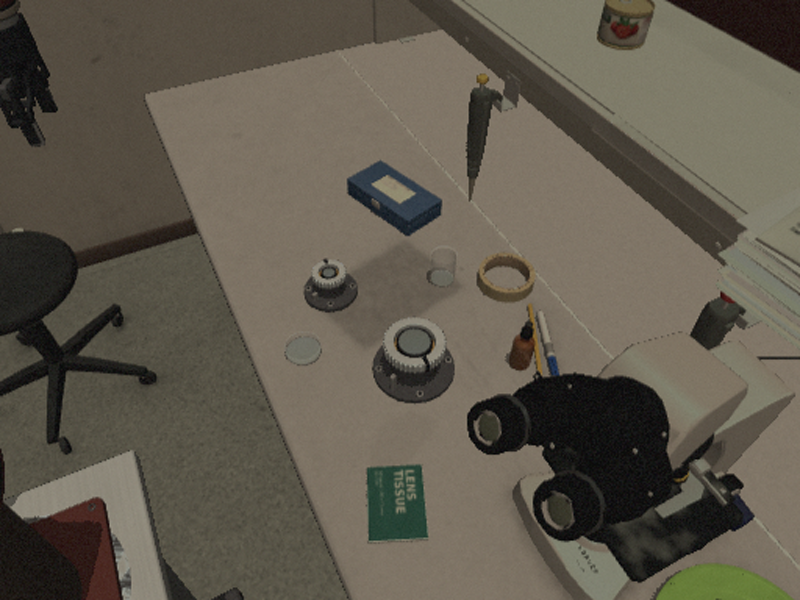

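```bash
cat > h.py <<'E'
import numpy as np,cv2
from plant import *
def ray(n,u,v,z,c=None):
    c=c or get_calibration(n);K=c['intrinsics'];T=c['world_from_camera']
    d=T[:3,:3]@np.linalg.solve(K,[u,v,1]);o=T[:3,3];return o+d*(z-o[2])/d[2]
def proj(n,P,c=None):
    c=c or get_calibration(n);T=np.linalg.inv(c['world_from_camera']);p=T[:3,:3]@np.array(P)+T[:3,3];q=c['intrinsics']@p;return q[:2]/q[2]
E
python3 - <<'E'
from h import *
print(ray('top',436*.64,288*.64,.07),ray('top',434*.64,292*.64,.005))
print(ray('scene',413*.64,385*.64-20,.07))
print('small',ray('top',306*.64,326*.64,.05),'dish',ray('top',369*.64,379*.64,.014),'beaker',ray('top',340*.64,213*.64,.058),'bottle',ray('top',469*.64,197*.64,.05))
t=np.load('top_p.npy');s=np.load('scene_p.npy')
a=t[155:215,245:310];b=s[198:262,232:297]
a=cv2.resize(a,(400,400*60//65),interpolation=cv2.INTER_CUBIC);b=cv2.resize(b,(400,400*64//65),interpolation=cv2.INTER_CUBIC)
o=np.zeros((400,800,3),np.uint8);o[:a.shape[0],:400]=a;o[:b.shape[0],400:]=b
cv2.imwrite('pics/crop0.png',cv2.convertScaleAbs(o[:,:,::-1],alpha=1.4))
E
```

```text
[0.55547473 0.10455869 0.07      ] [0.55436835 0.10410188 0.005     ]
[0.54360031 0.08669445 0.07      ]
small [0.50152642 0.30730905 0.05      ] dish [0.416307   0.21155463 0.014     ] beaker [0.67705681 0.25128585 0.058     ] bottle [0.70002197 0.04806519 0.05      ]
```

View pics/crop0.png

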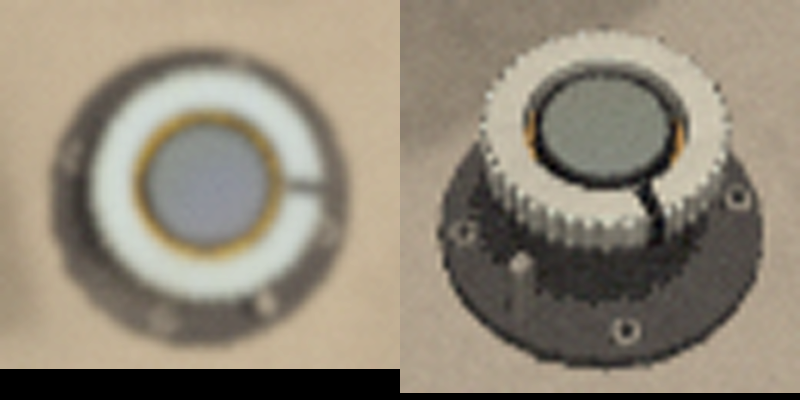

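```bash
python3 - <<'E'
from h import *
from scipy.spatial.transform import Rotation as R
ps=ray('scene',251.7,240.6,.042);pt=ray('top',287.9,204.2,.042);c=np.array([.5555,.1046])
print(ps,pt)
for p in(ps,pt):
    d=p[:2]-c;print(np.hypot(*d),np.arctan2(d[1],d[0]))
m=ray('top',245+305*.1625,155+186*.1625,.0705)[:2];cc=ray('top',245+208*.1625,155+183*.1625,.0705)[:2];d=m-cc;print('mark',m,cc,np.arctan2(d[1],d[0]))
# ring centre by top threshold
p=np.load('top_p.npy')[155:215,245:310].astype(int);w=(p.min(2)>150)
w=w.astype(np.uint8);k,l,s,_=cv2.connectedComponentsWithStats(w);i=1+np.argmax(s[1:,4]);cn,_=cv2.findContours((l==i).astype(np.uint8),0,1);e=cv2.fitEllipse(cn[0]);print(e,ray('top',245+e[0][0],155+e[0][1],.0705))
o=observe();T=get_calibration('wrist');print(T['intrinsics'])
t=R.from_euler('xyz',o['tcp_rot']).as_matrix();print(t.round(3));W=T['world_from_camera'];print('cam in tcp',t.T@(W[:3,3]-o['eef_pos']),(t.T@W[:3,:3]).round(3))
for th in np.arange(-3,3.2,.5):
  for dd in (0,):
    x=c+.058*np.array([np.cos(th),np.sin(th)]);print(th,[ (None if (q:=inverse_kinematics([*x,.052],[np.pi,0,y])) is None else q[5].round(2)) for y in (th,th+np.pi)])
E
```

```text
[0.51059113 0.08242212 0.042     ] [0.50848469 0.08232791 0.042     ]
0.0500865718600364 -2.682883663445234
0.05202389003327085 -2.699189163682564
mark [0.55254953 0.06741568] [0.55443939 0.1051872 ] -1.6207885730785012Traceback (most recent call last):
  File "<stdin>", line 10, in <module>
    return _wrapfunc(a, 'argmax', axis=axis, out=out, **kwds)
    return bound(*args, **kwds)
ValueError: attempt to get argmax of an empty sequence
```

```bash
python3 - <<'E'
from h import *
from scipy.spatial.transform import Rotation as R
c=np.array([.5550,.1048])
o=observe();T=get_calibration('wrist');print(T['intrinsics'])
t=R.from_euler('xyz',o['tcp_rot']).as_matrix();print(t.round(3));W=T['world_from_camera'];print('cam in tcp',t.T@(W[:3,3]-o['eef_pos']),(t.T@W[:3,:3]).round(3))
for th in np.arange(-3,3.2,.5):
    x=c+.058*np.array([np.cos(th),np.sin(th)]);print(th,[ (None if (q:=inverse_kinematics([*x,.052],[np.pi,0,y])) is None else q.round(2)[[0,5]]) for y in (th,th+np.pi)])
E
```

```text
[[297.31863964   0.         253.2654478 ]
 [  0.         297.31863964 188.70214415]
 [  0.           0.           1.        ]]
[[-0.961  0.278 -0.001]
 [ 0.278  0.961 -0.002]
 [ 0.    -0.002 -1.   ]]
cam in tcp [ 0.0775025   0.00028733 -0.14152893] [[ 0.001 -0.954 -0.301]
 [ 1.     0.     0.001]
 [-0.    -0.301  0.954]]
-3.0 [array([ 0.04, -1.68]), array([0.04, 1.47])]
-2.5 [array([-0.02, -2.23]), array([-0.02,  0.91])]
-2.0 [None, array([-0.05,  0.38])]
-1.5 [None, array([-0.06, -0.13])]
-1.0 [array([-0.04,  2.53]), array([-0.04, -0.61])]
-0.5 [array([-0.  ,  2.07]), array([-0.  , -1.07])]
0.0 [array([0.04, 1.61]), array([ 0.04, -1.53])]
0.5 [array([0.09, 1.16]), array([ 0.09, -1.98])]
1.0 [array([0.13, 0.7 ]), array([ 0.13, -2.44])]
1.5 [array([0.15, 0.22]), None]
2.0 [array([ 0.15, -0.28]), None]
2.5 [array([ 0.12, -0.81]), array([0.12, 2.33])]
3.0 [array([ 0.07, -1.36]), array([0.07, 1.78])]
```

```bash
cat >> h.py <<'E'
C=np.array([.5550,.1048])
def pose(th,r,z):return [*(C+r*np.array([np.cos(th),np.sin(th)])),z],[np.pi,0,(th+2*np.pi)%(2*np.pi)-np.pi]
def wproj(P,c):
    T=np.linalg.inv(c['world_from_camera']);P=np.atleast_2d(P);p=P@T[:3,:3].T+T[:3,3]
    h=np.hypot(p[:,0],p[:,1]);a=np.arctan2(h,p[:,2]);K=c['intrinsics']
    return np.c_[K[0,2]+K[0,0]*a*p[:,0]/h,K[1,2]+K[0,0]*a*p[:,1]/h]
def polar(z,name,c0,r0=.028,r1=.058,n=720):
    """unwrap wrist picture round c0 at height z: rows=radius(.5mm), cols=world angle"""
    c=get_calibration('wrist');p,_=get_image('wrist')
    th=np.linspace(-np.pi,np.pi,n,endpoint=False);r=np.arange(r0,r1,.0005)
    A,B=np.meshgrid(th,r);P=np.c_[(c0[0]+B*np.cos(A)).ravel(),(c0[1]+B*np.sin(A)).ravel(),np.full(A.size,z)]
    m=wproj(P,c).astype(np.float32).reshape(*A.shape,2)
    return p,c,cv2.remap(p,m[...,0],m[...,1],cv2.INTER_LINEAR)
E
python3 - <<'E'
from h import *
gripper_to(0,30)
movep(*pose(-3.2,.085,.13));o=observe();print(o['time_s'],o['eef_pos'],o['q'].round(2) if hasattr(o['q'],'round') else o['q'],o['ft_force'])
p,c,_=polar(.0705,'',C)
np.save('w1.npy',p);import pickle;pickle.dump(c,open('w1.pkl','wb'))
q=p.copy()
for r,z in((.046,.0705),(.062,.009)):
    a=np.linspace(0,6.28,60);
    for u in wproj(np.c_[C[0]+r*np.cos(a),C[1]+r*np.sin(a),a*0+z],c):
        x,y=np.round(u).astype(int)
        if 0<=x<512 and 0<=y<384:q[y,x]=(255,0,0)
cv2.imwrite('pics/w1.png',cv2.resize(q[:,:,::-1],(800,600),interpolation=cv2.INTER_CUBIC))
E
```

```text
2.9583 [0.47030432 0.11027667 0.1302476 ] [ 0.07 -0.02  1.99  0.    1.18  1.69] [-0.51026896 -0.0580835  -0.54444195]
```

View pics/w1.png

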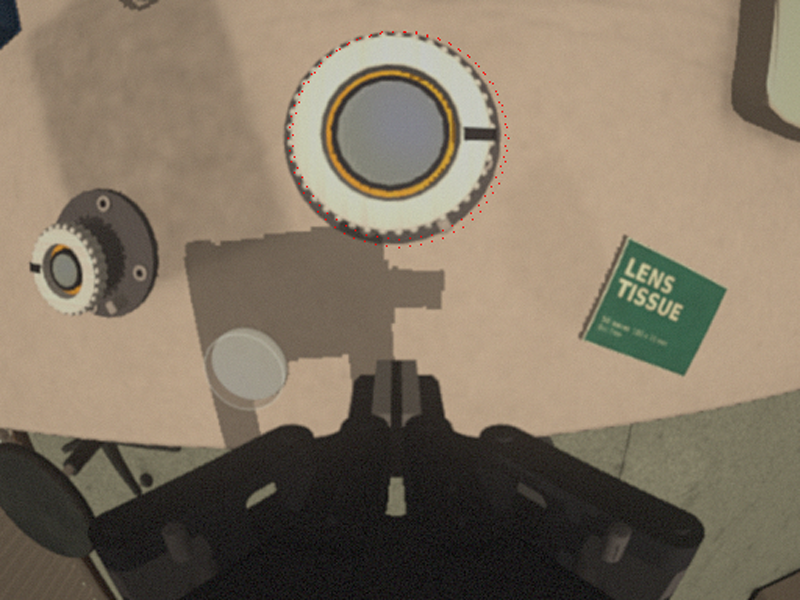

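```bash
cat >> h.py <<'E'
def wray(uv,c,z):
    K=c['intrinsics'];T=c['world_from_camera'];d=(np.atleast_2d(uv)-K[:2,2])/K[0,0];a=np.hypot(*d.T)
    v=np.c_[d*(np.sin(a)/a)[:,None],np.cos(a)]@T[:3,:3].T;o=T[:3,3]
    return o[:2]+v[:,:2]*((z-o[2])/v[:,2])[:,None]
def angles(p,c,z,C0,post=True):
    """ring centre (fit), mark angle, post angle, from a wrist picture; z: ring top height"""
    P=None;C1=np.array(C0,float)
    g=p.astype(float).min(2)
    def unwrap(cc,r,zz,n=1440):
        th=np.linspace(-np.pi,np.pi,n,endpoint=False);A,B=np.meshgrid(th,r)
        m=wproj(np.c_[(cc[0]+B*np.cos(A)).ravel(),(cc[1]+B*np.sin(A)).ravel(),np.full(A.size,zz)],c).astype(np.float32).reshape(*A.shape,2)
        return th,cv2.remap(g.astype(np.float32),m[...,0],m[...,1],cv2.INTER_LINEAR)
    # centre: bore edge (r=30) bright ring inside edge -> dark/gold: maximise gradient
    from scipy.optimize import minimize
    def cost(x):
        _,a=unwrap(x,np.array([.0325,.034,.042,.0435]),z,180);_,b=unwrap(x,np.array([.0275,.0285,.0475,.0485]),z,180)
        return -np.mean(np.minimum(a,180))+np.mean(np.minimum(b,180))
    x=minimize(cost,C1,method='Nelder-Mead',options=dict(initial_simplex=C1+.003*np.array([[-1,-1],[1,-.5],[0,1]]),xatol=1e-5)).x
    th,a=unwrap(x,np.arange(.034,.043,.0005),z);s=a.mean(0);s=cv2.GaussianBlur(s[None],(9,1),0)[0]
    w=np.clip(np.median(s)*.6-s,0,None);mk=np.angle((w*np.exp(1j*th)).sum())
    return x,mk,len(w[w>0]),s
E
python3 - <<'E'
from h import *
import pickle
p=np.load('w1.npy');c=pickle.load(open('w1.pkl','rb'))
x,mk,n,s=angles(p,c,.0705,C);print(x,mk,n*2*np.pi/1440*.0385)
pp=wray(np.array([[445,225]])*.64,c,.042)[0];d=pp-x;print('post',pp,np.hypot(*d),np.arctan2(d[1],d[0]))
crop=cv2.resize(p[85:165,175:335],(800,400),interpolation=cv2.INTER_CUBIC);cv2.imwrite('pics/w1c.png',crop[:,:,::-1])
E
```

```text
[0.55676394 0.10852525] -1.6448132289727755 0.0052076261556380805
post [0.50956255 0.08386652] 0.05325433172908032 -2.660173914855617
```

View pics/w1c.png

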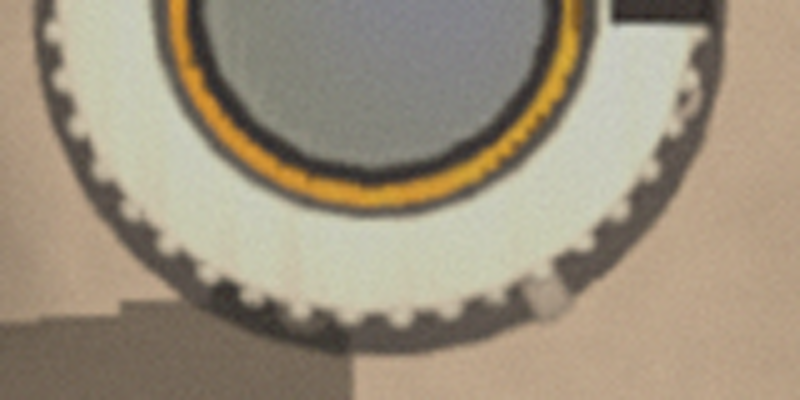

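```bash
sed -i 's/^C=np.*/C=np.array([.556,.1065])/' h.py; python3 - <<'E'
from h import *
th=-3.2
p,r=pose(th,.080,.13);move_l(p,.2,r)
p,r=pose(th,.080,.054);move_l(p,.2,r)
f0=np.array(observe()['ft_force']);print(observe()['time_s'],f0)
p,r=pose(th,.050,.054);print(move_l(p,.03,r,max_force=5))
o=observe();d=np.array(o['eef_pos'][:2])-C;print(o['time_s'],np.hypot(*d),np.array(o['ft_force'])-f0)
rr=np.hypot(*d)
for i in range(3):
    th+=.15;p,r=pose(th,rr,.054);move_l(p,.06,r)
    o=observe();e=np.array([np.cos(th),np.sin(th)]);t=np.array([-e[1],e[0]]);f=(np.array(o['ft_force'])-f0);d=np.array(o['eef_pos'][:2])-C
    print(o['time_s'],rr,np.hypot(*d),'Fr',f[:2]@e,'Ft',f[:2]@t,f[2])
np.save('f0.npy',f0);np.save('st.npy',[th,rr])
E
```

```text
3.7917 [-0.25238223 -0.76012559  0.16920193]
True
4.5667 0.05654897694562937 [ 1.62025609  1.18516828 -0.96197028]
4.8667 0.05654897694562937 0.05642047361351805 Fr -0.27660436602915095 Ft 0.09091496118092421 -0.32652144949243567
5.1667 0.05654897694562937 0.056495266125548074 Fr -1.14254759286324 Ft -0.6988586329031786 -0.21313045669187802
5.4667 0.05654897694562937 0.05647398126357725 Fr -0.5724982600944217 Ft -0.5649461359309011 -0.27602117591011127
```

```bash
cat >> h.py <<'E'
def state(th,f0):
    o=observe();e=np.array([np.cos(th),np.sin(th)]);t=np.array([-e[1],e[0]]);f=np.array(o['ft_force'])-f0;d=np.array(o['eef_pos'][:2])-C
    return o['time_s'],np.hypot(*d),f[:2]@e,f[:2]@t,f[2]
E
python3 - <<'E'
from h import *
f0=np.load('f0.npy');th,rr=np.load('st.npy')
for i in range(6):
    rr-=.0005;p,r=pose(th,rr,.054);move_l(p,.02,r);print(rr,np.round(state(th,f0),4))
np.save('st.npy',[th,rr])
E
```

```text
0.05604897694562937 [ 5.7167  0.056  -0.3742 -1.6007 -0.2351]
0.055548976945629366 [ 5.9667  0.0557 -0.5637 -1.4392  0.3134]
0.055048976945629366 [ 6.2167  0.0556  2.59   -0.9505  1.1921]
0.054548976945629365 [ 6.4667  0.0555  3.8463 -0.9685  2.2783]
0.054048976945629365 [ 6.7167  0.0555  6.2445 -1.42    3.6462]
0.053548976945629365 [ 6.9667  0.0555  8.0959 -1.7296  5.1225]
```

```bash
cat >> h.py <<'E'
def sweep(th,rr,end,f0,step=.15,feed=.07,F=8):
    L=[]
    while th<end-1e-6:
        th=min(th+step,end);p,r=pose(th,rr,.054);move_l(p,feed,r)
        s=state(th,f0);L.append([th,rr*1e3,*s[:1],s[1]*1e3,*s[2:]]);rr+=np.clip((s[2]-F)*.00015,-.0006,.0006)
    return th,rr,np.array(L)
E
python3 - <<'E'
from h import *
np.set_printoptions(suppress=True,precision=2)
f0=np.load('f0.npy');th,rr=np.load('st.npy')
th,rr,L=sweep(th,rr,-2.0,f0);print(L)
p,c,_=polar(.0705,'',C);x,mk,n,s=angles(p,c,.0708,C);print(x,mk,n*2*np.pi/1440*.0385)
np.save('st.npy',[th,rr]);cv2.imwrite('pics/w2.png',cv2.resize(p[:,:,::-1],(800,600)))
E
```

```text
[[-2.6  53.55  7.27 55.31  7.32 -0.5   3.53]
 [-2.45 53.45  7.57 55.18  7.89  0.58  3.6 ]
 [-2.3  53.43  7.87 55.07  7.85  0.98  1.91]
 [-2.15 53.41  8.17 55.01  6.78  1.13  2.83]
 [-2.   53.22  8.47 54.97  7.42  1.39  1.  ]]
[0.56 0.11] -0.8405664216688022 0.004703662334124718
```

View pics/w2.png

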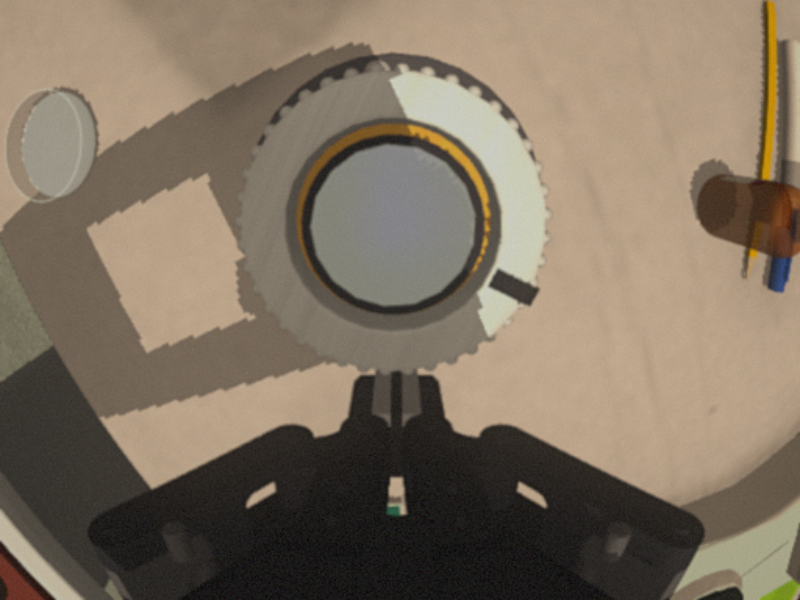

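```bash
cat >> h.py <<'E'
def mark(z):
    p,c,_=polar(z,'',C);x,mk,n,_=angles(p,c,z,C);print('mark',mk,'centre',x,'width',n*2*np.pi/1440*.0385);return p,c
def away(th,z=.13):
    for r,zz in((.075,.054),(.080,z)):
        p,r_=pose(th,r,zz);move_l(p,.15,r_)
def approach(th,f0):
    movep(*pose(th,.080,.13));p,r=pose(th,.080,.054);move_l(p,.15,r)
    f0=np.array(observe()['ft_force'])
    p,r=pose(th,.058,.054);move_l(p,.1,r);rr=.058
    while True:
        rr-=.0006;p,r=pose(th,rr,.054);move_l(p,.03,r);s=state(th,f0)
        if s[2]>7 or rr<.0500:break
    print('contact',rr,np.round(s,4));return rr,f0
E
python3 - <<'E'
from h import *
np.set_printoptions(suppress=True,precision=2)
f0=np.load('f0.npy');th,rr=np.load('st.npy')
th,rr,L=sweep(th,rr,.75,f0);print(L[::3])
mark(.0714)
away(th);mark(.0714)
th=-3.5;rr,f0=approach(th,f0);print(observe()['time_s']);mark(.0714)
np.save('f0.npy',f0);np.save('st.npy',[th,rr])
E
```

```text
[[-1.85 53.14  8.82 54.98  7.61  0.55  0.14]
 [-1.4  52.88  9.72 55.24  7.03  0.97 -0.64]
 [-0.95 52.41 10.62 55.74  7.82  1.65 -2.93]
 [-0.5  52.38 11.52 56.39  9.77  2.05 -3.42]
 [-0.05 53.02 12.42 57.11  9.43  1.53 -2.69]
 [ 0.4  53.7  13.32 57.69 10.21  1.65 -1.82]
 [ 0.75 54.31 14.17 57.97  9.74  0.52 -1.15]]
mark 1.6869054803959422 centre [0.56 0.11] width 0.05258022537789416
mark 1.8012413810028327 centre [0.56 0.11] width 0.005543602036646989
contact 0.054999999999999986 [21.01  0.06  7.39 -0.76  3.53]
21.0083
mark 1.8877069490417058 centre [0.56 0.11] width 0.034269539862908656
```

```bash
sed -i 's/^C=np.*/C=np.array([.5568,.1085])/' h.py; python3 - <<'E'
from h import *
np.set_printoptions(suppress=True,precision=2)
f0=np.load('f0.npy');th,rr=np.load('st.npy')
th,rr,L=sweep(th,rr,.75,f0);print(L[::4])
away(th);mark(.0727)
th=-3.5;rr,f0=approach(th,f0);print(observe()['time_s'])
np.save('f0.npy',f0);np.save('st.npy',[th,rr])
E
```

```text
[[-3.35 55.   21.36 56.71  8.43 -0.2   3.49]
 [-2.75 55.11 22.56 57.05  9.15  0.44  3.63]
 [-2.15 55.3  23.76 57.14  8.62  1.3   2.47]
 [-1.55 55.22 24.96 57.2   5.97  1.73  0.73]
 [-0.95 54.2  26.16 57.03  6.24 -0.37 -1.56]
 [-0.35 53.3  27.36 56.7   7.45  0.84 -2.54]
 [ 0.25 52.69 28.56 56.35  8.23  0.96 -2.75]
 [ 0.75 52.87 29.71 56.15  7.89 -0.2  -1.11]]
mark -0.24885692050947653 centre [0.56 0.11] width 0.005543602036646989
contact 0.05559999999999999 [36.26  0.06  7.12 -1.72  4.  ]
36.2583
```

```bash
python3 - <<'E'
from h import *
import pickle
np.set_printoptions(suppress=True,precision=2)
f0=np.load('f0.npy');th,rr=np.load('st.npy')
th,rr,L=sweep(th,rr,.2,f0);print(L[::5])
p,c,_=polar(.0738,'',C);x,mk,n,s=angles(p,c,.0738,C);print(x,mk,np.median(s),s.min())
print(observe()['time_s'])
np.save('f0.npy',f0);np.save('st.npy',[th,rr]);np.save('w3.npy',p);pickle.dump(c,open('w3.pkl','wb'))
cv2.imwrite('pics/w3.png',cv2.resize(p[:,:,::-1],(800,600),interpolation=cv2.INTER_CUBIC))
E
```

```text
[[-3.35 55.6  36.56 56.79  6.49 -1.11  2.43]
 [-2.6  55.07 38.06 57.07  7.99  0.44  4.33]
 [-1.85 55.13 39.56 57.19  6.66  0.89  1.29]
 [-1.1  54.22 41.06 57.06  5.56  1.15 -2.14]
 [-0.35 52.92 42.56 56.71  7.95  2.07 -2.27]]
[0.56 0.11] -2.8425362962102354 172.65967 49.89766
43.7583
```

View pics/w3.png

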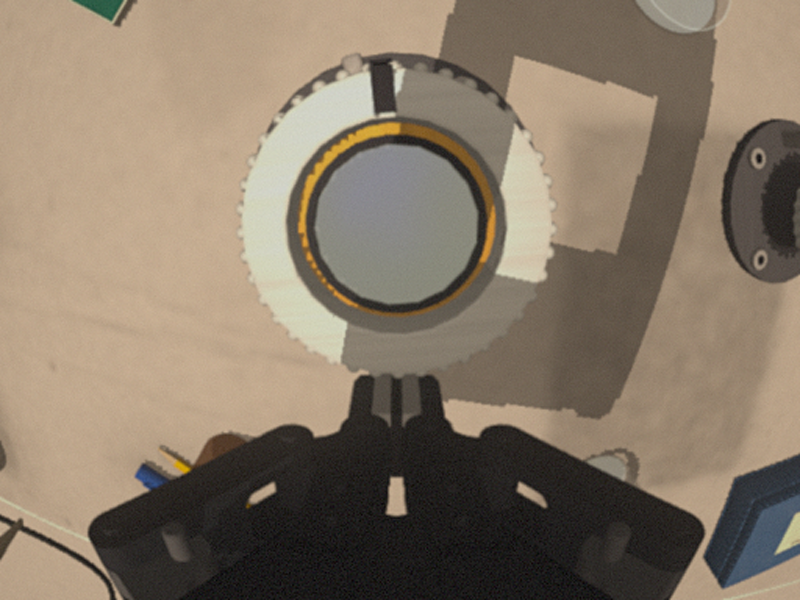

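```bash
python3 - <<'E'
from h import *
import pickle
p=np.load('w3.npy');c=pickle.load(open('w3.pkl','rb'))
x,mk,n,s=angles(p,c,.0738,C);x=np.array(x)
m=wray(np.array([[383.5,88]])*.64,c,.0738)[0]-x
print(x,mk,'hand',np.hypot(*m),np.arctan2(m[1],m[0]))
# centre at post height: project through foot edge is better; report foot-based
for cc in(x,C):
    q=wray(np.array([[352,62]])*.64,c,.042)[0]-cc;print('post',np.hypot(*q),np.arctan2(q[1],q[0]))
a=np.linspace(-np.pi,np.pi,200)
# crop with candidate post footprints
s=8;b=cv2.resize(p[20:90,180:280],None,fx=s,fy=s,interpolation=cv2.INTER_CUBIC)
for ang,col in((-2.70,(255,0,0)),(-2.66,(0,255,0)),(-2.62,(0,0,255))):
    e=np.array([np.cos(ang),np.sin(ang)])
    for z,rs in((.042,(.046,.052,.0565)),(.0738,(.034,.044))):
        for r in rs:
            u=(wproj([*(x+r*e),z],c)[0]-[180,20]+.5)*s;cv2.circle(b,tuple(int(v) for v in u),3,col,-1)
cv2.imwrite('pics/w3c.png',b[:,:,::-1])
E
```

```text
[0.55736819 0.10894778] -2.8425362962102354 hand 0.03908805706090686 -2.852223725685916
post 0.05418667223322955 -2.6693089748778873
post 0.05347715763918205 -2.6719321172922412
```

View pics/w3c.png

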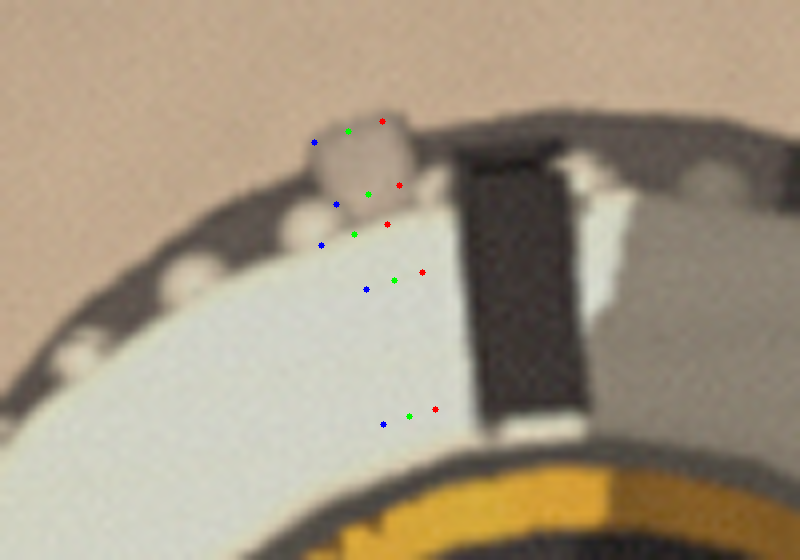

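```bash
python3 - <<'E'
from h import *
import pickle
f0=np.load('f0.npy');th,rr=np.load('st.npy')
th,rr,L=sweep(th,rr,th+.177,f0,step=.0885,feed=.04)
p,c,_=polar(.074,'',C);x,mk,n,s=angles(p,c,.074,C);x=np.array(x);print(x,mk,observe()['time_s'])
np.save('st.npy',[th,rr])
s=8;b=cv2.resize(p[20:90,180:280],None,fx=s,fy=s,interpolation=cv2.INTER_CUBIC)
for ang,col in((-2.71,(255,0,0)),(-2.67,(0,255,0)),(-2.63,(0,0,255))):
    e=np.array([np.cos(ang),np.sin(ang)])
    for z,rs in((.042,(.049,.052,.0565)),(.074,(.034,.044))):
        for r in rs:
            u=(wproj([*(x+r*e),z],c)[0]-[180,20]+.5)*s;cv2.circle(b,tuple(int(v) for v in u),3,col,-1)
cv2.imwrite('pics/w4c.png',b[:,:,::-1])
E
```

```text
[0.55723632 0.10939   ] -2.669854637007366 44.3417
```

View pics/w4c.png

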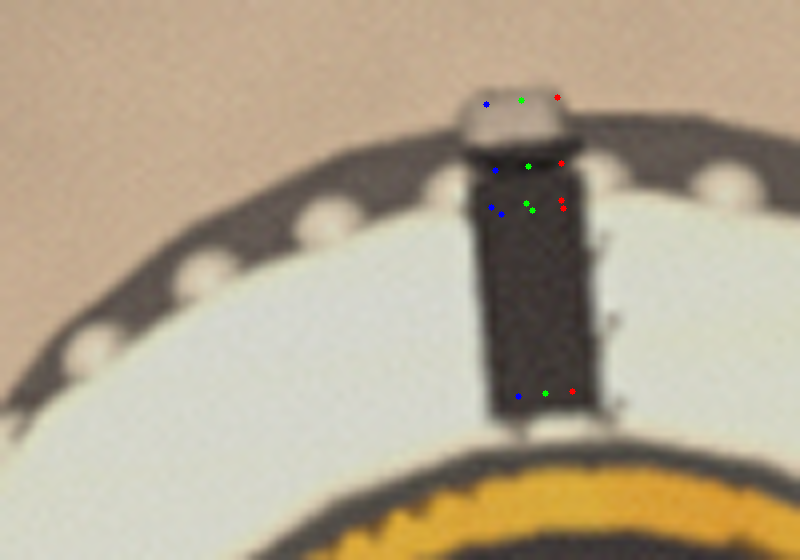

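```bash
python3 - <<'E'
from h import *
th,rr=np.load('st.npy')
away(th,.12);hold(.3)
p,c,_=polar(.074,'',C);x,mk,n,s=angles(p,c,.074,C);x=np.array(x);print(x,mk,observe()['time_s'])
s=6;o=[int(v) for v in wproj([*(x+.045*np.array([np.cos(-2.67),np.sin(-2.67)])),.06],c)[0]-[60,45]];o=[max(0,v) for v in o];b=cv2.resize(p[o[1]:o[1]+90,o[0]:o[0]+120],None,fx=s,fy=s,interpolation=cv2.INTER_CUBIC)
cv2.imwrite('pics/w5c.png',b[:,:,::-1])
E
```

```text
[0.55571655 0.10788301] 3.1238974613162136 45.5833
```

View pics/w5c.png

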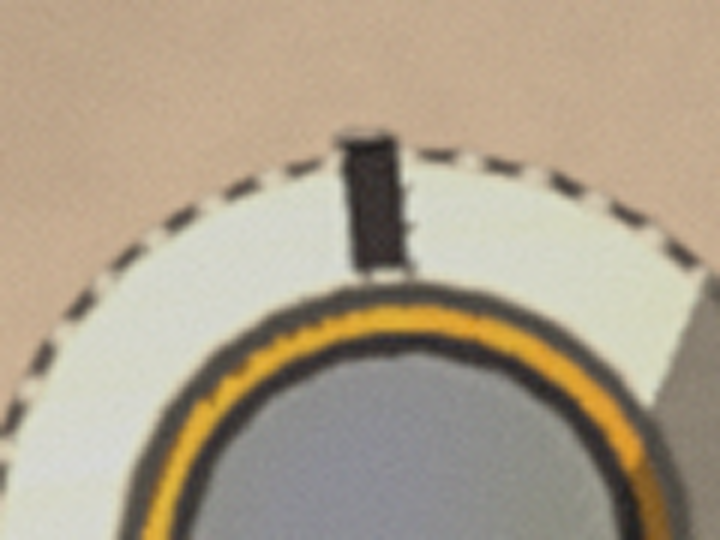

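```bash
python3 - <<'E'
from h import *
p,_=pose(.377,.10,.25);move_l(p,.15);hold(.5);job_done();print(observe()['time_s'])
E
```

```text
the job is handed in; nothing more can be done
the job is handed in; nothing more can be done
```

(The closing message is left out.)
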